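Load the tool cart rack in tool-table order

ROBOT

A 6-joint arm with a two-finger parallel gripper is mounted at the origin on a cart in front of the work surface, level with it; the furniture and walls round the work are solid. World frame = base frame: x ahead of the robot, y to its left, z up, the work surface at z = 0. Lengths are in mm, angles in rad, forces in N, time in s.
With the tool pointing down it reaches from about 350 to 975 mm from the base axis. Payload 7.1 kg.
Tool frame: the origin (TCP) lies at the very end of the fingers, on their centre line; the grasp point (between the pads) lies 19 mm behind it (ctrl.pinch_z is the z of the grasp point in the tool frame, in mm); z points along the fingers, y is the direction in which the jaws open and shut (so a half turn about z gives the same grasp; the last joint's range is limited). The gripper opens to 88 mm and grips with 3 to 60 N. Pads are 20 mm wide; open, the fingers measure 115 mm over their backs; the gripper's body (75 mm by 178 mm) begins 61 mm behind the grasp point.
Start: joints at [-0.019, 0.423, 1.63, -0, 1.089, -0.019], TCP at [624.984, 0.026, 222.675] pointing down, gripper open.
Joint ranges: [-3, 3], [-0.9, 2.11], [0.09, 2.58], [-1.31, 4.45], [0.11, 2.69], [-2.54, 2.54]. Speed limits (rad/s): [2.39, 2.39, 3.01, 3.14, 3.14, 3.14].

INTERFACE

Orientations are given as a rotation vector (axis times angle).
In Python, from workcell import get_obs, optics, ctrl gives the robot as it stands.
- The arm moves only by the shell command python3 -m jog 'ROWS'. ROWS is a JSON object of lists of equal length, an entry for each row: "delta_rot": the turn, a rotation vector about the tool's x, y, z in rad, a list of three; "translation": the shift along the tool's x, y, z in mm, a list of three; "hand": the opening, from -1 (shut) to 1 (fully open). In form: {"delta_rot": [[rx, ry, rz], ...], "translation": [[x, y, z], ...], "hand": [hand, ...]}. A call has 1 to 5 rows; each row is the pose to reach, as a shift and turn from the pose commanded when the call began, along the tool's axes at that moment; what a row does not reach only later rows make up. A row lasts 1/10 s, in which the tool goes at most 50 mm and 8.59 degrees, less where a joint would pass 70% of its speed; a pose out of reach is approached as far as the arm can. A call with a gripper value outside its range is refused whole. The fingers move at their own pace and stop on an object; the grip force is fixed at half the most. Time passes only in rows, so rows that repeat a pose let the fingers close. It gives the time, the measured TCP pose, the force and the opening at its end, in the units of the state.
- get_obs(): the state, without advancing time (a new reading comes with each control period).
- optics.get_image(name): name is "scene" or "side" or "wrist"; returns the picture (400x640x3 uint8, red, green, blue); there is no depth.
- optics.calibration(name): a dict with "intrinsics" (3x3 intrinsics, pixels), "k1" (the pictures are not rectified: a ray, as slopes to the right and down, at radius r is drawn at 1 + k1 r^2 times it, then the intrinsics apply), "cam_to_world" (4x4, takes a point from camera to world coordinates). Camera axes: x right, y up, looking along -z (the intrinsics and any distortion apply to the point x, -y, -z); pixel columns grow to the right and rows downward; lengths in mm; the calibration is good to about 2 mm. A picture is of the moment at which its call begins: read the wrist's pose just before it. calibration takes no time and is no camera call; for the wrist camera it gives the pose at the moment of the call.
- ctrl.close_job(): hands the job in, once; it reports no verdict.
The state is a dict: "t": time; "qpos": joint angles; "qvel": joint speeds; "joint_torque": joint torques, N m; "ee_pos": TCP position; "orientation": TCP orientation; "ft_force": force on the tool from outside, world axes, zero at the start; "moment": the same for the moment, N m; "width": finger opening in mm.
Only numpy, scipy, OpenCV 4.12 (cv2) and the standard library are available. Lean on these libraries where they do the work, as an engineer would, in place of code of your own. Each camera call takes 0.05 s, during which the arm holds its last target. There are 200 camera calls.

TASK

The four tool holders in the rack on the left have been measured and stand in tool-table order, counted from that rack's red end. Move them all into the empty rack on the right so that each keeps its number: the first from the red end goes into the first pocket from the red end of the other rack, and so on along the row. Set each one in upright with its flange fully down on the pocket, and let none fall over or lie on its side.

Things in the scene. Friction and masses are not known exactly. Their poses are not given: they have to be found in the camera images.
- drill: Loose steel tool holder, 0.35 kg, upright: thin dark twist drill on top (8 mm, tip at z 77), blue ring on its flange. Origin: axis at flange underside, z up. In mm: taper 28 wide at z 0 to 16 at z -40, stud 11 wide to z -52; flange 44 wide z 0 to 16, ring to 19, neck 28 to z 30, black nut 35 wide z 30 to 46. Grip across the nut from above, pads at z 40, cutter between the fingers.
- end_mill: Loose steel tool holder, 0.35 kg, upright: thick bright flat-ended end mill on top (16 mm, top at z 73), yellow ring on its flange. Origin: axis at flange underside, z up. In mm: taper 28 wide at z 0 to 16 at z -40, stud 11 wide to z -52; flange 44 wide z 0 to 16, ring to 19, neck 28 to z 30, black nut 35 wide z 30 to 46. Grip across the nut from above, pads at z 40, cutter between the fingers.
- countersink: Loose steel tool holder, 0.35 kg, upright: brass-coloured cone on top (23 mm, tip at z 71), green ring on its flange. Origin: axis at flange underside, z up. In mm: taper 28 wide at z 0 to 16 at z -40, stud 11 wide to z -52; flange 44 wide z 0 to 16, ring to 19, neck 28 to z 30, black nut 35 wide z 30 to 46. Grip across the nut from above, pads at z 40, cutter between the fingers.
- slot_cutter: Loose steel tool holder, 0.35 kg, upright: flat toothed steel disc on top (29 mm, top at z 70), white ring on its flange. Origin: axis at flange underside, z up. In mm: taper 28 wide at z 0 to 16 at z -40, stud 11 wide to z -52; flange 44 wide z 0 to 16, ring to 19, neck 28 to z 30, black nut 35 wide z 30 to 46. Grip across the nut from above, pads at z 40, cutter between the fingers.
- drill_pocket: Fixed black square insert, 64 x 62 mm with a 31 mm hole, of the rack on the left: the one in which the drill holder stands at the start (all four look alike). Origin: centre of its top face, 66 mm above the table; axes as the setting rack's. It never moves: its place in the row tells the drill's number.
- end_mill_pocket: Fixed black square insert, 64 x 62 mm with a 31 mm hole, of the rack on the left: the one in which the end mill holder stands at the start (all four look alike). Origin: centre of its top face, 66 mm above the table; axes as the setting rack's. It never moves: its place in the row tells the end mill's number.
- countersink_pocket: Fixed black square insert, 64 x 62 mm with a 31 mm hole, of the rack on the left: the one in which the countersink holder stands at the start (all four look alike). Origin: centre of its top face, 66 mm above the table; axes as the setting rack's. It never moves: its place in the row tells the countersink's number.
- slot_cutter_pocket: Fixed black square insert, 64 x 62 mm with a 31 mm hole, of the rack on the left: the one in which the slot cutter holder stands at the start (all four look alike). Origin: centre of its top face, 66 mm above the table; axes as the setting rack's. It never moves: its place in the row tells the slot cutter's number.
- setting_rack: Fixed full rack on the left: rails between a RED and a grey end plate, 336 x 86 x 69 mm. Origin: centre of its foot; y runs along the row towards the red end. Four pocket centres on x = 0 at y = 112.5 (first from red), 37.5, -37.5, -112.5 mm, tops at z = 66 mm, holes 31 mm, open below. Seated, a flange rests on the pocket top with 1.5 mm side play.
- cart_rack: Fixed empty rack on the right, turned any way: rails between a RED and a grey end plate, 336 x 86 x 69 mm. Origin: centre of its foot; y runs along the row towards the red end. Four pocket centres on x = 0 at y = 112.5 (first from red), 37.5, -37.5, -112.5 mm, tops at z = 66 mm, holes 31 mm, open below. Seated, a flange rests on the pocket top with 1.5 mm side play.
Not all that is in view belongs to the job. Leave any purple look-alike of the countersink alone. Leave any purple look-alike of the end_mill alone.

How it is judged:
By the outcome, as a careful person would: the job done as asked, in the order asked, and still so for the second after the job is handed in, with the robot touching nothing.
It also fails if it takes over 115 s, if anything falls off the work surface, if the arm or the gripper's body presses on something with over 40 N, if the wrist force passes 120 N, or if a joint passes its speed limit or range.

## Working session

There is one attempt and no reset: what is moved stays moved. The work goes in short steps, Python scripts to look and compute and a shell command to move; the robot and the scene stay as the last step left them, time stands still between calls to the robot, and variables do not carry over. Pictures are saved under pics/ and viewed, about 12 in all and at most 16, crops included, and the job is handed in when it is done.

```bash
mkdir -p pics; ls; python3 - <<'E'
from workcell import get_obs, optics, ctrl
import cv2,numpy as np
o=get_obs();print({k:np.round(v,3).tolist() for k,v in o.items()})
for n in ("scene","side"):
    cv2.imwrite(f"pics/{n}0.png",optics.get_image(n)[:,:,::-1]); c=optics.calibration(n);print(n,np.round(c["intrinsics"],1).tolist(),c["k1"],np.round(c["cam_to_world"],3).tolist())
print(np.round(optics.calibration("wrist")["cam_to_world"],2).tolist())
cv2.imwrite("pics/wrist0.png",optics.get_image("wrist")[:,:,::-1])
E
```

```text
pics
{'t': 0.0, 'qpos': [-0.019, 0.424, 1.631, 0.0, 1.089, -0.019], 'qvel': [-0.0, 0.0, 0.001, -0.002, 0.0, 0.0], 'joint_torque': [0.001, -54.462, -27.367, 0.064, 0.023, -0.0], 'ee_pos': [624.451, 0.05, 221.891], 'orientation': [-2.221, -2.221, 0.002], 'ft_force': [-1.064, -0.691, -0.973], 'moment': [-0.023, -0.044, -0.034], 'width': 87.705}
scene [[454.5, 0.0, 320.3], [0.0, 454.5, 199.3], [0.0, 0.0, 1.0]] -0.051322971638254944 [[0.584, 0.542, -0.604, 3.165], [-0.812, 0.397, -0.428, -423.57], [0.007, 0.741, 0.672, 651.523], [0.0, 0.0, 0.0, 1.0]]
side [[429.0, 0.0, 320.7], [0.0, 429.0, 195.9], [0.0, 0.0, 1.0]] -0.007823070090791985 [[-0.903, 0.153, -0.401, 193.739], [-0.429, -0.273, 0.861, 653.112], [0.022, 0.95, 0.313, 358.361], [0.0, 0.0, 0.0, 1.0]]
[[1.0, -0.0, 0.0, 624.68], [-0.0, 0.95, 0.31, 84.57], [-0.0, -0.31, 0.95, 384.97], [0.0, 0.0, 0.0, 1.0]]
```

View pics/scene0.png

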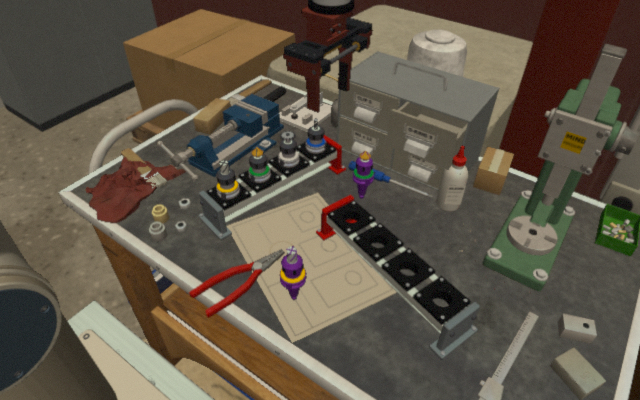

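View pics/side0.png

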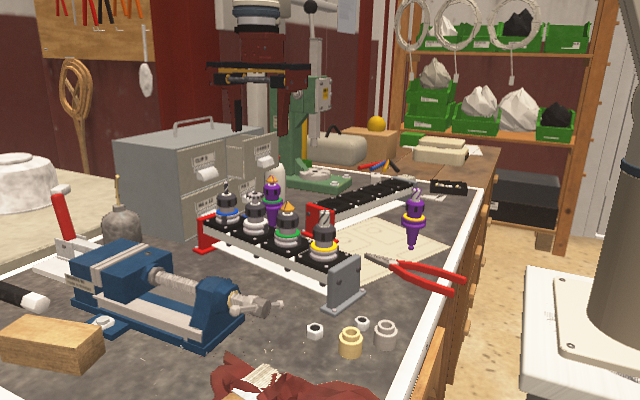

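The scene view shows, from the red end (335,150) to the grey end (213,220), blue drill, white slot cutter, green countersink and yellow end mill. The cart rack's red end is at (335,215) and its grey end at (455,330). The purple decoys stand at (293,275) and (363,172). Next I'll get coarse positions and enlarge the crop.

```bash
cat > h.py <<'E'
from workcell import get_obs, optics, ctrl
import numpy as np, cv2
from scipy.spatial.transform import Rotation as R
def parts(c):
    return c["intrinsics"],np.array([c["k1"],0,0,0.]),np.array(c["cam_to_world"])
def unproj(c,px,z):
    K,d,T=parts(c)
    p=cv2.undistortPoints(np.array(px,float).reshape(-1,1,2),K,d,None,None).reshape(-1,2)
    r=np.c_[p[:,0],-p[:,1],-np.ones(len(p))]@T[:3,:3].T
    z=np.broadcast_to(z,len(p))
    return T[:3,3]+r*((z-T[2,3])/r[:,2])[:,None]
def proj(c,P):
    K,d,T=parts(c)
    q=(np.array(P,float).reshape(-1,3)-T[:3,3])@T[:3,:3]*[1,-1,-1]
    return cv2.projectPoints(q,np.zeros(3),np.zeros(3),K,d)[0].reshape(-1,2)
def snap(n,f,box=None,s=1):
    c=optics.calibration(n); im=optics.get_image(n)[:,:,::-1].copy(); cv2.imwrite(f"pics/{f}_raw.png",im)
    np.savez(f"pics/{f}.npz",**{k:c[k] for k in("intrinsics","k1","cam_to_world")})
    if box: im=im[box[1]:box[3],box[0]:box[2]]
    cv2.imwrite(f"pics/{f}.png",cv2.resize(im,None,fx=s,fy=s,interpolation=cv2.INTER_CUBIC)); return c,im
def load(f): 
    z=np.load(f"pics/{f}.npz"); return {"intrinsics":z["intrinsics"],"k1":float(z["k1"]),"cam_to_world":z["cam_to_world"]}
def st():
    o=get_obs(); r=R.from_rotvec(o["orientation"]).as_matrix()
    print("t",round(o["t"],2),"p",np.round(o["ee_pos"],1),"tool y yaw",round(np.arctan2(r[1,1],r[0,1]),4),"tz",np.round(r[:,2],3),"w",round(o["width"],1),"F",np.round(o["ft_force"],1),"q",np.round(o["qpos"],2))
    return o,r
E
python3 - <<'E'
from h import *
c=optics.calibration("scene")
print("cart",unproj(c,[(353,216),(379,239),(408,266),(442,299)],66).round(0).tolist())
print("nuts",unproj(c,[(315,133),(289,147),(259,162),(227,180)],66+40).round(0).tolist())
print("purple",unproj(c,[(293,290),(363,190)],15).round(0).tolist())
im=cv2.imread("pics/scene0.png")[100:360,190:490]
cv2.imwrite("pics/c1.png",cv2.resize(im,(780,676),interpolation=cv2.INTER_CUBIC)[:600])
E
```

```text
cart [[528.0, -126.0, 66.0], [506.0, -194.0, 66.0], [482.0, -264.0, 66.0], [454.0, -338.0, 66.0]]
nuts [[657.0, 56.0, 106.0], [585.0, 69.0, 106.0], [511.0, 85.0, 106.0], [434.0, 97.0, 106.0]]
purple [[360.0, -115.0, 15.0], [653.0, -74.0, 15.0]]
```

View pics/c1.png

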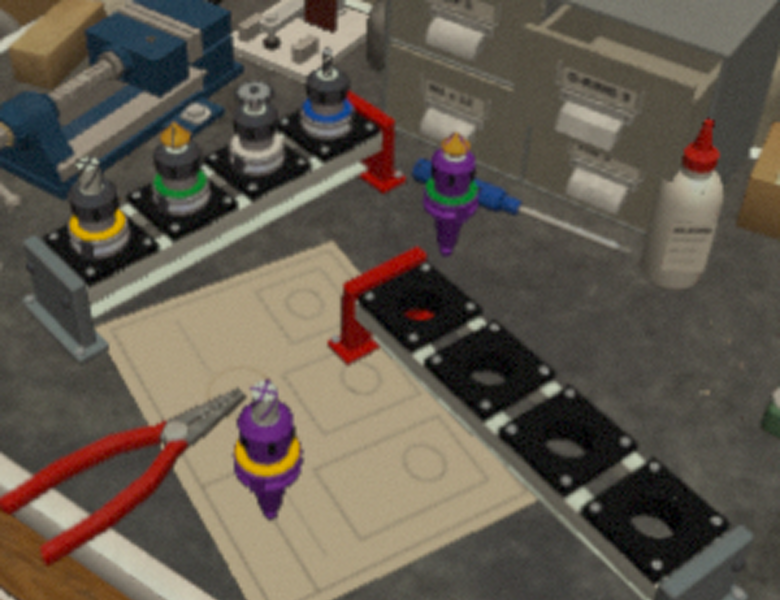

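View pics/wrist0.png

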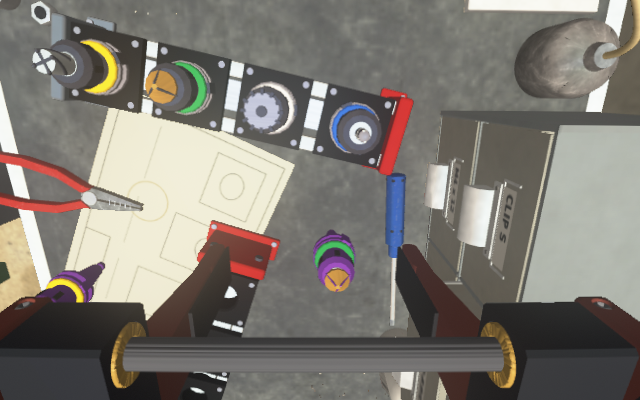

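```bash
python3 - <<'E'
from h import *
c=optics.calibration("wrist"); np.savez("pics/wrist0.npz",**{k:c[k] for k in("intrinsics","k1","cam_to_world")})
E
python3 -m jog '{"delta_rot":[[0,0,-0.14],[0,0,-0.28],[0,0,-0.42],[0,0,-0.56],[0,0,-0.7]],"translation":[[-48,-15,0],[-96,-30,0],[-144,-45,0],[-192,-60,0],[-240,-75,0]],"hand":[1,1,1,1,1]}'
python3 -m jog '{"delta_rot":[[0,0,-0.14],[0,0,-0.28],[0,0,-0.42],[0,0,-0.536],[0,0,-0.536]],"translation":[[0,0,0],[0,0,0],[0,0,0],[0,0,0],[0,0,0]],"hand":[1,1,1,1,1]}'
python3 -m jog '{"delta_rot":[[0,0,0],[0,0,0]],"translation":[[0,0,0],[0,0,0]],"hand":[1,1]}'
python3 -c "
from h import *
st(); snap('wrist','w1')"
```

```text
t: 0.65
ee_pos: [550.8, -236.2, 222.5]
orientation: [-1.323, -2.849, -0.0]
ft_force: [0.9, 0.3, 0.2]
width: 87.9
t: 1.15
ee_pos: [551.5, -234.6, 222.4]
orientation: [-0.529, -3.096, -0.0]
ft_force: [0.3, 0.8, 0.2]
width: 88.3
t: 1.35
ee_pos: [551.7, -234.5, 222.6]
orientation: [-0.534, -3.096, -0.0]
ft_force: [0.2, 1.4, -0.7]
width: 87.8
t 1.35 p [ 551.7 -234.5  222.6] tool y yaw 1.2291 tz [-0.  0. -1.] w 87.8 F [ 0.2  1.4 -0.7] q [-0.42  0.39  1.69  0.    1.07 -1.65]
```

View pics/w1.png

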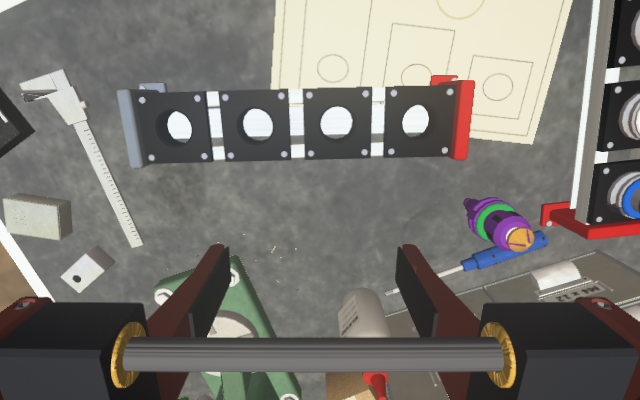

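w1 shows the cart rack cleanly: grey end at (132,127), red end at (463,120), holes at about (180,127), (258,124), (337,122) and (415,120), and corner screws visible. I'll fit both racks from the screws.

```bash
cat > fit.py <<'E'
from h import *
from scipy.optimize import least_squares
def screws(f):
    im=cv2.imread(f"pics/{f}_raw.png" if f!="wrist0" else "pics/wrist0.png"); g=cv2.cvtColor(im,6)
    th=cv2.morphologyEx(g,cv2.MORPH_TOPHAT,cv2.getStructuringElement(2,(11,11)))
    n,l,s,ce=cv2.connectedComponentsWithStats((th>50).astype(np.uint8))
    return np.array([np.average(np.argwhere(l==i)[:,::-1],axis=0,weights=th[l==i].astype(float)) for i in range(1,n) if 4<=s[i,4]<=60])
PY=np.array([112.5,37.5,-37.5,-112.5])
def fitrack(f,x0,y0,yaw0):
    c=load(f); s=unproj(c,screws(f),66)[:,:2]
    def model(p):
        x,y,w,a,b=p; L=np.array([(i*a,q+j*b) for q in PY for i in(-1,1) for j in(-1,1)])
        ex=np.array([np.sin(w),-np.cos(w)]); ey=np.array([np.cos(w),np.sin(w)])
        return [x,y]+L[:,:1]*ex+L[:,1:]*ey
    p=np.array([x0,y0,yaw0,26,25.])
    for tol in(14,10,7,4,3,3):
        M=model(p); D=np.linalg.norm(M[:,None]-s[None],axis=2); k=D.argmin(1); ok=D.min(1)<tol
        p=least_squares(lambda p:(model(p)[ok]-s[k[ok]]).ravel(),p,loss="soft_l1").x
    r=np.linalg.norm(model(p)[ok]-s[k[ok]],axis=1)
    print(f,ok.sum(),"res",r.round(1),"p",p.round(3).tolist())
    ey=np.array([np.cos(p[2]),np.sin(p[2])]); P=p[:2]+PY[:,None]*ey; print(P.round(1).tolist()); return p,P
if __name__=="__main__":
    fitrack("w1",492,-231,np.radians(70.8))
    fitrack("wrist0",546,77,np.radians(-10.4))
    # hole centres check
    c=load("w1");print(unproj(c,[(415,120.5),(337,122.5),(258.5,124.5),(179,127)],66).round(1).tolist())
E
python3 fit.py
```

```text
w1 16 res [0.5 0.6 0.6 0.7 0.1 0.2 0.2 0.2 0.2 0.2 0.2 0.2 0.5 0.6 0.6 0.6] p [491.401, -229.874, 1.254, 26.11, 25.116]
[[526.5, -123.0], [503.1, -194.2], [479.7, -265.5], [456.3, -336.8]]
wrist0 16 res [0.5 0.6 0.6 0.7 0.2 0.2 0.3 0.1 0.1 0.2 0.2 0.2 0.6 0.6 0.6 0.6] p [550.841, 81.964, -0.228, 26.127, 25.139]
[[660.4, 56.5], [587.4, 73.5], [514.3, 90.4], [441.2, 107.4]]
[[524.0, -126.0, 66.0], [501.9, -193.8, 66.0], [479.5, -262.1, 66.0], [456.8, -331.9, 66.0]]
```

```bash
cat > d.py <<'E'
import sys
from h import *
SRC=[[660.4,56.5],[587.4,73.5],[514.3,90.4],[441.2,107.4]]; DST=[[526.5,-123.0],[503.1,-194.2],[479.7,-265.5],[456.3,-336.8]]
YP,YD=1.3428,-0.3168
def delta(x,y,z,yaw):
    o,r=st(); d=np.array([x,y,z])-o["ee_pos"]; cur=np.arctan2(r[1,1],r[0,1])
    print("target",[x,y,z],"tool delta",(r.T@d).round(1),"rotz",round(-(yaw-cur),4),"tilt fix",(r.T@np.cross(r[:,2],[0,0,-1])).round(4))
k,i,z=sys.argv[1],int(sys.argv[2]),float(sys.argv[3])
delta(*((SRC if k=="s" else DST)[i]),z,YP if k=="s" else YD)
E
python3 d.py s 0 222.6
python3 -c "
import numpy as np
a,b=1.3428,-.3168
S=np.array([[660.4,56.5],[587.4,73.5],[514.3,90.4],[441.2,107.4]]); D=np.array([[526.5,-123.0],[503.1,-194.2],[479.7,-265.5],[456.3,-336.8]])
f=lambda w,d:(d@np.array([[-np.sin(w),np.cos(w)],[np.cos(w),np.sin(w)]]).T).round(1).tolist()
for i in range(4): print('S->D',f(a,D[i]-S[i]), 'D->nextS',f(b,S[(i+1)%4]-D[i]))"
```

```text
t 1.4 p [ 551.7 -234.5  222.6] tool y yaw 1.2296 tz [-0.  0. -1.] w 87.6 F [-0.2  0.2 -0.3] q [-0.42  0.39  1.69 -0.    1.07 -1.65]
target [660.4, 56.5, 222.6] tool delta [ -5.  310.6   0. ] rotz -0.1132 tilt fix [ 0.     -0.0002 -0.    ]
S->D [89.9, -205.1] D->nextS [205.7, -3.3]
S->D [21.6, -279.8] D->nextS [273.9, -78.0]
S->D [-46.7, -354.5] D->nextS [342.3, -152.8]
S->D [-115.1, -429.3] D->nextS [437.3, 71.4]
```

```bash
python3 -m jog '{"delta_rot":[[0,0,0],[0,0,0],[0,0,0],[0,0,0],[0,0,0]],"translation":[[-1,40,0],[-2,85,0],[-3,130,0],[-4,175,0],[-5,220,0]],"hand":[1,1,1,1,1]}' >/dev/null
python3 -m jog '{"delta_rot":[[0,0,-0.06],[0,0,-0.113],[0,0,-0.113],[0,0,-0.113],[0,0,-0.113]],"translation":[[0,45,0],[0,90.6,0],[0,90.6,0],[0,90.6,0],[0,90.6,0]],"hand":[1,1,1,1,1]}'
python3 d.py s 0 222.6; python3 -c "
from h import *
snap('wrist','w2')"
```

```text
t: 2.4
ee_pos: [659.5, 55.8, 222.5]
orientation: [-0.357, -3.121, 0.001]
ft_force: [0.2, -0.8, -0.2]
width: 87.8
t 2.4 p [659.5  55.8 222.5] tool y yaw 1.3429 tz [-0.001 -0.    -1.   ] w 87.8 F [ 0.2 -0.8 -0.2] q [ 0.07  0.48  1.54 -0.    1.12 -1.28]
target [660.4, 56.5, 222.6] tool delta [-0.7  0.9 -0.1] rotz 0.0001 tilt fix [-0.0005 -0.0005 -0.    ]
```

View pics/w2.png

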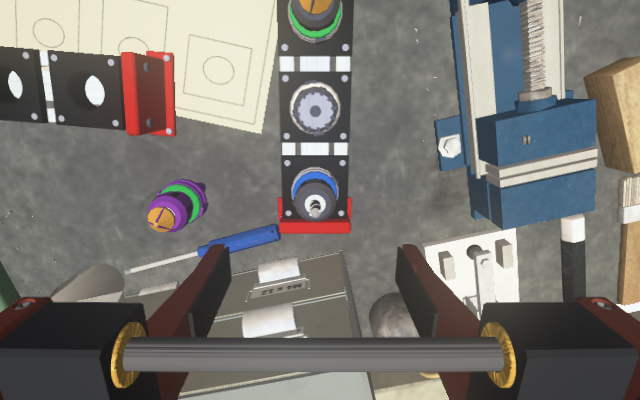

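w2 shows the drill between the fingers' lines at about (315,200), the slot cutter at (317,107) and the cabinet front from about (340,255) downward. I'll check the fit from this yaw and the cabinet clearance.

```bash
python3 - <<'E'
from fit import *
fitrack("w2",550.8,82,-.228)
c=load("w2"); print(unproj(c,[(340,255),(178,290),(355,370)],[0,0,190]).round(0).tolist())
print(proj(c,[(660.4,56.5,66+77),(587.4,73.5,66+70),(660.4,56.5,66+46)]).round(0).tolist())
E
```

```text
w2 10 res [0.2 0.4 0.2 0.4 0.2 0.1 0.2 0.1 0.3 0.3] p [551.216, 81.937, -0.228, 26.113, 25.022]
[[660.8, 56.5], [587.7, 73.5], [514.7, 90.4], [441.6, 107.4]]
[[770.0, 64.0, 0.0], [772.0, -150.0, 0.0], [766.0, 62.0, 190.0]]
[[315.0, 214.0], [315.0, 111.0], [315.0, 202.0]]
```

```bash
python3 -m jog '{"delta_rot":[[0,0,0],[0,0,0],[0,0,0],[0,0,0],[0,0,0]],"translation":[[-1,1,40],[-1,1,80],[-1,1,115],[-1,1,135.5],[-1,1,135.5]],"hand":[1,1,1,1,1]}'
python3 -m jog '{"delta_rot":[[0,0,0],[0,0,0],[0,0,0],[0,0,0],[0,0,0]],"translation":[[0,0,0],[0,0,0],[0,0,0],[0,0,0],[0,0,0]],"hand":[-1,-1,-1,-1,-1]}'
python3 d.py s 0 87
```

```text
t: 2.95
ee_pos: [658.4, 55.6, 83.9]
orientation: [-0.358, -3.115, 0.002]
ft_force: [-0.9, -0.1, -0.3]
width: 87.6
t: 3.45
ee_pos: [661.5, 57.5, 88.0]
orientation: [0.355, 3.12, 0.0]
ft_force: [-0.8, 0.4, 0.3]
width: 51.1
t 3.45 p [661.5  57.5  88. ] tool y yaw 1.3443 tz [ 0.001  0.    -1.   ] w 51.1 F [-0.8  0.4  0.3] q [ 0.07  0.64  1.61 -0.    0.89 -1.28]
target [660.4, 56.5, 87.0] tool delta [ 0.8 -1.2  1. ] rotz 0.0015 tilt fix [ 0.0003  0.0011 -0.    ]
```

```bash
python3 -m jog '{"delta_rot":[[0,0,0],[0,0,0],[0,0,0],[0,0,0],[0,0,0]],"translation":[[0.5,-0.6,0.5],[0.5,-0.6,0.5],[0.5,-0.6,0.5],[0.5,-0.6,0.5],[0.5,-0.6,0.5]],"hand":[-1,-1,-1,-1,-1]}'
python3 d.py s 0 87
```

```text
t: 3.95
ee_pos: [660.4, 57.0, 86.7]
orientation: [-0.355, -3.121, -0.0]
ft_force: [-1.3, 0.9, 1.5]
width: 34.4
t 3.95 p [660.4  57.   86.7] tool y yaw 1.3443 tz [-0.  0. -1.] w 34.4 F [-1.3  0.9  1.5] q [ 0.07  0.64  1.62  0.    0.88 -1.28]
target [660.4, 56.5, 87.0] tool delta [-0.1 -0.5 -0.3] rotz 0.0015 tilt fix [ 0.     -0.0003 -0.    ]
```

```bash
python3 -m jog '{"delta_rot":[[0,0,0],[0,0,0],[0,0,0],[0,0,0],[0,0,0]],"translation":[[0,0,-30],[0,0,-70],[0,0,-110],[0,0,-150],[0,0,-165]],"hand":[-1,-1,-1,-1,-1]}'
python3 -m jog '{"delta_rot":[[0,0,0],[0,0,0.13],[0,0,0.26],[0,0,0.39],[0,0,0.52]],"translation":[[15,-35,0],[33,-75,0],[51,-117,0],[70,-158,0],[90,-205,0]],"hand":[-1,-1,-1,-1,-1]}'
python3 -m jog '{"delta_rot":[[0,0,0.13],[0,0,0.26],[0,0,0.39],[0,0,0.52],[0,0,0.65]],"translation":[[0,0,0],[0,0,0],[0,0,0],[0,0,0],[0,0,0]],"hand":[-1,-1,-1,-1,-1]}'
python3 -m jog '{"delta_rot":[[0,0,0.13],[0,0,0.26],[0,0,0.39],[0,0,0.48],[0,0,0.48]],"translation":[[0,0,0],[0,0,0],[0,0,0],[0,0,0],[0,0,0]],"hand":[-1,-1,-1,-1,-1]}'
python3 d.py d 0 87; python3 -c "
from h import *
snap('scene','s1',(190,60,490,360),2)"
```

```text
t: 4.45
ee_pos: [662.2, 57.0, 255.6]
orientation: [0.354, 3.116, 0.002]
ft_force: [1.3, -0.9, -2.7]
width: 34.4
t: 4.95
ee_pos: [525.4, -122.5, 250.1]
orientation: [-1.151, -2.921, 0.0]
ft_force: [1.2, -0.7, -2.5]
width: 34.1
t: 5.45
ee_pos: [526.5, -121.7, 250.0]
orientation: [-2.025, -2.399, 0.002]
ft_force: [0.8, 0.3, -3.7]
width: 34.3
t: 5.95
ee_pos: [526.6, -121.6, 250.2]
orientation: [-2.533, -1.855, 0.002]
ft_force: [0.2, 0.2, -2.9]
width: 34.7
t 5.95 p [ 526.6 -121.6  250.2] tool y yaw -0.3065 tz [-0.002  0.001 -1.   ] w 34.7 F [ 0.2  0.2 -2.9] q [-0.25  0.27  1.79 -0.    1.09  0.06]
target [526.5, -123.0, 87.0] tool delta [ -1.3   0.8 163.2] rotz 0.0103 tilt fix [-0.0024  0.0002 -0.    ]
```

View pics/s1.png

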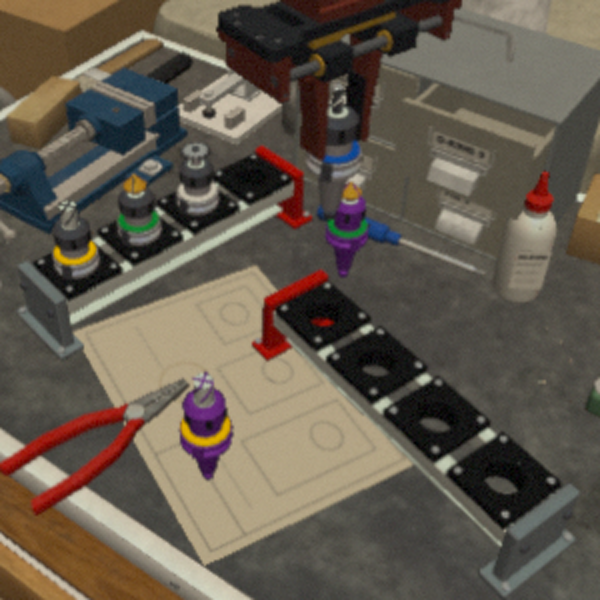

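The drill hangs upright in the jaws at about (340,160) in this crop, and its source pocket is empty. Lowering it now.

```bash
python3 -m jog '{"delta_rot":[[0,0,0.01],[0,0,0.01],[0,0,0.01],[0,0,0.01],[0,0,0.01]],"translation":[[-1.3,0.8,20],[-1.3,0.8,50],[-1.3,0.8,80],[-1.3,0.8,80],[-1.3,0.8,80]],"hand":[-1,-1,-1,-1,-1]}'
python3 d.py d 0 87
python3 -m jog '{"delta_rot":[[0,0,0],[0,0,0],[0,0,0],[0,0,0],[0,0,0]],"translation":[[0,0,25],[0,0,50],[0,0,70],[0,0,78],[0,0,78]],"hand":[-1,-1,-1,-1,-1]}'
python3 d.py d 0 87
```

```text
t: 6.5
ee_pos: [527.5, -123.2, 171.4]
orientation: [-2.541, -1.846, 0.002]
ft_force: [0.8, -1.0, -3.0]
width: 34.3
t 6.5 p [ 527.5 -123.2  171.4] tool y yaw -0.3144 tz [-0.002  0.    -1.   ] w 34.3 F [ 0.8 -1.  -3. ] q [-0.25  0.37  1.85  0.    0.92  0.06]
target [526.5, -123.0, 87.0] tool delta [-0.1 -0.8 84.4] rotz 0.0024 tilt fix [-0.0017  0.0001 -0.    ]
t: 7.0
ee_pos: [528.1, -123.3, 94.0]
orientation: [2.543, 1.845, 0.0]
ft_force: [-0.1, 0.2, -2.0]
width: 34.5
t 7.0 p [ 528.1 -123.3   94. ] tool y yaw -0.3152 tz [ 0. -0. -1.] w 34.5 F [-0.1  0.2 -2. ] q [-0.25  0.49  1.89  0.    0.76  0.06]
target [526.5, -123.0, 87.0] tool delta [-0.2 -1.6  7. ] rotz 0.0016 tilt fix [ 0.0001 -0.      0.    ]
```

```bash
python3 -m jog '{"delta_rot":[[0,0,0],[0,0,0],[0,0,0],[0,0,0],[0,0,0]],"translation":[[0,-1.3,1],[0,-1.3,3],[0,-1.3,5],[0,-1.3,6],[0,-1.3,6]],"hand":[-1,-1,-1,-1,-1]}'
python3 d.py d 0 87
```

```text
t: 7.5
ee_pos: [526.5, -122.8, 87.8]
orientation: [2.543, 1.845, 0.0]
ft_force: [0.1, 0.1, -2.4]
width: 34.5
t 7.5 p [ 526.5 -122.8   87.8] tool y yaw -0.3157 tz [ 0. -0. -1.] w 34.5 F [ 0.1  0.1 -2.4] q [-0.25  0.5   1.9  -0.    0.74  0.06]
target [526.5, -123.0, 87.0] tool delta [-0.2  0.   0.8] rotz 0.0011 tilt fix [ 0.0001 -0.     -0.    ]
```

Within 1 mm of seated. I'll lower it the rest of the way, release and retreat.

```bash
python3 -m jog '{"delta_rot":[[0,0,0],[0,0,0],[0,0,0],[0,0,0],[0,0,0]],"translation":[[0,0,0.8],[0,0,1],[0,0,1],[0,0,1],[0,0,1]],"hand":[-1,-1,-1,0.2,1]}'
python3 -m jog '{"delta_rot":[[0,0,0],[0,0,0],[0,0,0],[0,0,0],[0,0,0]],"translation":[[0,0,0],[0,0,0],[0,0,0],[0,0,0],[0,0,0]],"hand":[1,1,1,1,1]}'
python3 -m jog '{"delta_rot":[[0,0,0],[0,0,0],[0,0,0],[0,0,0],[0,0,0]],"translation":[[0,0,-20],[0,0,-60],[0,0,-100],[0,0,-135],[0,0,-135]],"hand":[1,1,1,1,1]}'
python3 d.py s 1 222; python3 -c "
from h import *
snap('scene','s2',(190,110,490,360),2)"
```

```text
t: 8.0
ee_pos: [526.9, -122.9, 86.9]
orientation: [2.543, 1.844, 0.001]
ft_force: [0.2, 0.1, 0.3]
width: 46.5
t: 8.5
ee_pos: [526.5, -122.8, 86.7]
orientation: [2.543, 1.845, 0.0]
ft_force: [-0.0, -0.6, -0.3]
width: 85.7
t: 9.0
ee_pos: [529.4, -123.6, 226.6]
orientation: [2.537, 1.841, 0.009]
ft_force: [0.4, -0.4, 0.4]
width: 87.4
t 9.0 p [ 529.4 -123.6  226.6] tool y yaw -0.3157 tz [ 0.009 -0.002 -1.   ] w 87.4 F [ 0.4 -0.4  0.4] q [-0.25  0.3   1.81 -0.    1.02  0.06]
target [587.4, 73.5, 222.0] tool delta [205.3  -6.1   4.7] rotz -1.6585 tilt fix [ 0.009  -0.0006 -0.    ]
```

View pics/s2.png

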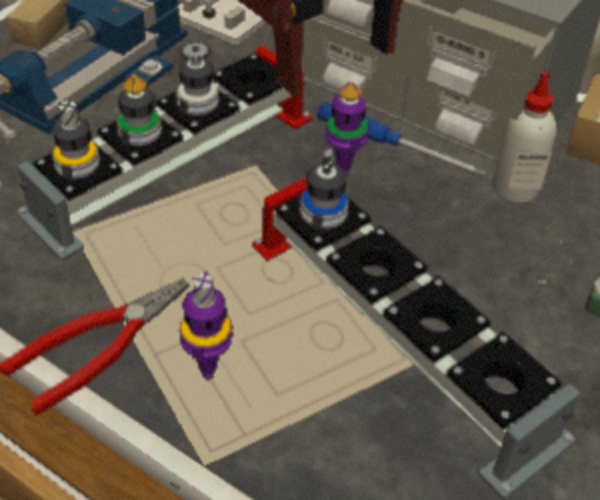

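The drill is seated in pocket 1 at (323,200) with its flange down. Next is the slot cutter.

```bash
python3 -m jog '{"delta_rot":[[0,0,-0.13],[0,0,-0.26],[0,0,-0.39],[0,0,-0.52],[0,0,-0.65]],"translation":[[35,-1,0],[77,-1,0],[119,-2,0],[161,-3,0],[205,-4,0]],"hand":[1,1,1,1,1]}' >/dev/null
python3 -m jog '{"delta_rot":[[0,0,-0.13],[0,0,-0.26],[0,0,-0.39],[0,0,-0.52],[0,0,-0.65]],"translation":[[0,0,0],[0,0,0],[0,0,0],[0,0,0],[0,0,0]],"hand":[1,1,1,1,1]}'>/dev/null
python3 -m jog '{"delta_rot":[[0,0,-0.13],[0,0,-0.26],[0,0,-0.36],[0,0,-0.36],[0,0,-0.36]],"translation":[[0,0,0],[0,0,0],[0,0,0],[0,0,0],[0,0,0]],"hand":[1,1,1,1,1]}'>/dev/null
python3 d.py s 1 87
```

```text
t 10.55 p [585.7  73.2 220.4] tool y yaw 1.3415 tz [-0.002 -0.    -1.   ] w 88.0 F [ 0.5  0.1 -0.1] q [ 0.1   0.38  1.71  0.    1.06 -1.24]
target [587.4, 73.5, 87.0] tool delta [ -1.9   0.8 133.4] rotz -0.0013 tilt fix [-0.0007 -0.002   0.    ]
```

```bash
python3 -m jog '{"delta_rot":[[0,0,0],[0,0,0],[0,0,0],[0,0,0],[0,0,0]],"translation":[[-2,0.8,30],[-2,0.8,70],[-2,0.8,110],[-2,0.8,131],[-2,0.8,131]],"hand":[1,1,1,1,1]}'>/dev/null
python3 -m jog '{"delta_rot":[[0,0,0],[0,0,0]],"translation":[[0,0,0],[0,0,0]],"hand":[0.3,0.3]}'>/dev/null
python3 d.py s 1 87
```

```text
t 11.25 p [589.6  73.7  92.1] tool y yaw 1.3435 tz [ 0.002  0.    -1.   ] w 75.1 F [ 0.5 -0.4  0.3] q [ 0.1   0.55  1.78  0.    0.81 -1.24]
target [587.4, 73.5, 87.0] tool delta [ 2.1 -0.7  5.1] rotz 0.0007 tilt fix [0.0008 0.0022 0.    ]
```

```bash
python3 -m jog '{"delta_rot":[[0,0,0],[0,0,0],[0,0,0],[0,0,0],[0,0,0]],"translation":[[0.8,-0.4,2.5],[0.8,-0.4,2.5],[0.8,-0.4,2.5],[0.8,-0.4,2.5],[0.8,-0.4,2.5]],"hand":[0.2,0.2,0.2,0.2,0.2]}'
python3 d.py s 1 87
```

```text
t: 11.75
ee_pos: [587.7, 73.4, 88.4]
orientation: [0.355, 3.121, 0.0]
ft_force: [-1.2, -0.7, 0.0]
width: 52.6
t 11.75 p [587.7  73.4  88.4] tool y yaw 1.3443 tz [ 0.  0. -1.] w 52.6 F [-1.2 -0.7  0. ] q [ 0.1   0.56  1.78  0.    0.8  -1.24]
target [587.4, 73.5, 87.0] tool delta [0.3 0.  1.4] rotz 0.0015 tilt fix [ 0.0001  0.0003 -0.    ]
```

```bash
python3 -m jog '{"delta_rot":[[0,0,0],[0,0,0],[0,0,0],[0,0,0],[0,0,0]],"translation":[[0.2,0,1.2],[0.2,0,1.2],[0.2,0,1.2],[0.2,0,1.2],[0.2,0,1.2]],"hand":[-1,-1,-1,-1,-1]}' && python3 d.py s 1 87
python3 -m jog '{"delta_rot":[[0,0,0],[0,0,0],[0,0,0],[0,0,0],[0,0,0]],"translation":[[0,0,-30],[0,0,-70],[0,0,-110],[0,0,-150],[0,0,-165]],"hand":[-1,-1,-1,-1,-1]}'
python3 -m jog '{"delta_rot":[[0,0,0],[0,0,0.13],[0,0,0.26],[0,0,0.39],[0,0,0.52]],"translation":[[4,-40,0],[7,-85,0],[11,-130,0],[14,-175,0],[17,-220,0]],"hand":[-1,-1,-1,-1,-1]}'>/dev/null
python3 -m jog '{"delta_rot":[[0,0,0.13],[0,0,0.26],[0,0,0.39],[0,0,0.52],[0,0,0.65]],"translation":[[0,0,0],[0,0,0],[0,0,0],[0,0,0],[0,0,0]],"hand":[-1,-1,-1,-1,-1]}'>/dev/null
python3 -m jog '{"delta_rot":[[0,0,0.13],[0,0,0.26],[0,0,0.39],[0,0,0.49],[0,0,0.49]],"translation":[[0,0,0],[0,0,0],[0,0,0],[0,0,0],[0,0,0]],"hand":[-1,-1,-1,-1,-1]}'>/dev/null
python3 d.py d 1 87
```

```text
t: 12.25
ee_pos: [587.4, 73.5, 86.9]
orientation: [-0.355, -3.121, -0.0]
ft_force: [-0.9, 1.5, -1.5]
width: 34.2
t 12.25 p [587.4  73.5  86.9] tool y yaw 1.3443 tz [-0.  0. -1.] w 34.2 F [-0.9  1.5 -1.5] q [ 0.1   0.56  1.78  0.    0.8  -1.24]
target [587.4, 73.5, 87.0] tool delta [-0.  -0.  -0.1] rotz 0.0015 tilt fix [ 0.0001 -0.0001 -0.    ]
t: 12.75
ee_pos: [588.8, 73.5, 255.5]
orientation: [0.355, 3.117, 0.001]
ft_force: [0.2, -1.4, -4.0]
width: 34.4
t 14.25 p [ 520.4 -136.9  250.3] tool y yaw -0.3166 tz [-0.003  0.001 -1.   ] w 34.3 F [ 0.3 -0.1 -5.2] q [-0.28  0.26  1.8  -0.    1.09  0.04]
target [503.1, -194.2, 87.0] tool delta [-59.8   1.8 163.3] rotz 0.0002 tilt fix [-0.0029  0.0002  0.    ]
```

```bash
python3 -m jog '{"delta_rot":[[0,0,0],[0,0,0],[0,0,0],[0,0,0],[0,0,0]],"translation":[[-30,1,0],[-59.8,1.8,0],[-59.8,1.8,30],[-59.8,1.8,65],[-59.8,1.8,80]],"hand":[-1,-1,-1,-1,-1]}'
python3 -m jog '{"delta_rot":[[0,0,0],[0,0,0],[0,0,0]],"translation":[[0,0,0],[0,0,0],[0,0,0]],"hand":[-1,-1,-1]}'>/dev/null
python3 d.py d 1 87
```

```text
t: 14.75
ee_pos: [502.1, -194.0, 168.3]
orientation: [-2.537, -1.845, 0.005]
ft_force: [-0.7, -0.5, -4.6]
width: 34.1
t 15.05 p [ 505.3 -194.8  172.9] tool y yaw -0.3147 tz [ 0.002 -0.001 -1.   ] w 34.4 F [-0.6 -0.4 -3.7] q [-0.39  0.37  1.85 -0.    0.92 -0.08]
target [503.1, -194.2, 87.0] tool delta [-0.1 -2.5 85.9] rotz 0.0021 tilt fix [ 0.0017  0.0001 -0.    ]
```

```bash
python3 -m jog '{"delta_rot":[[0,0,0],[0,0,0],[0,0,0],[0,0,0],[0,0,0]],"translation":[[0,-1.2,20],[0,-1.2,40],[0,-1.2,60],[0,-1.2,74],[0,-1.2,78]],"hand":[-1,-1,-1,-1,-1]}'>/dev/null
python3 -m jog '{"delta_rot":[[0,0,0],[0,0,0],[0,0,0]],"translation":[[0,0,0],[0,0,0],[0,0,0]],"hand":[-1,-1,-1]}'>/dev/null
python3 d.py d 1 87
```

```text
t 15.85 p [ 504.2 -194.4   94.9] tool y yaw -0.3156 tz [ 0.002 -0.001 -1.   ] w 34.2 F [ 0.7 -0.8 -3.9] q [-0.39  0.49  1.9   0.    0.76 -0.07]
target [503.1, -194.2, 87.0] tool delta [-0.1 -1.1  7.9] rotz 0.0012 tilt fix [ 0.0018  0.0001 -0.    ]
```

```bash
python3 -m jog '{"delta_rot":[[0,0,0],[0,0,0],[0,0,0],[0,0,0],[0,0,0]],"translation":[[0,-0.6,2],[0,-0.6,4],[0,-0.6,6],[0,-0.6,6],[0,-0.6,6]],"hand":[-1,-1,-1,-1,-1]}'>/dev/null
python3 d.py d 1 87
```

```text
t 16.35 p [ 502.8 -194.    87.9] tool y yaw -0.3158 tz [-0.  0. -1.] w 34.2 F [-0.4  0.7 -4.6] q [-0.39  0.5   1.9   0.    0.74 -0.07]
target [503.1, -194.2, 87.0] tool delta [-0.2  0.3  0.9] rotz 0.001 tilt fix [-0.0002 -0.      0.    ]
```

```bash
python3 -m jog '{"delta_rot":[[0,0,0],[0,0,0],[0,0,0],[0,0,0],[0,0,0]],"translation":[[0,0,0.8],[0,0,1.1],[0,0,1.1],[0,0,1.1],[0,0,1.1]],"hand":[-1,-1,-1,0.2,1]}'
python3 -m jog '{"delta_rot":[[0,0,0],[0,0,0],[0,0,0],[0,0,0],[0,0,0]],"translation":[[0,0,0],[0,0,0],[0,0,0],[0,0,0],[0,0,0]],"hand":[1,1,1,1,1]}'
python3 -m jog '{"delta_rot":[[0,0,0],[0,0,0],[0,0,0],[0,0,0],[0,0,0]],"translation":[[0,0,-20],[0,0,-60],[0,0,-100],[0,0,-135],[0,0,-135]],"hand":[1,1,1,1,1]}'>/dev/null
python3 -m jog '{"delta_rot":[[0,0,-0.13],[0,0,-0.26],[0,0,-0.39],[0,0,-0.52],[0,0,-0.65]],"translation":[[35,-10,0],[78,-22,0],[121,-35,0],[164,-47,0],[207,-59,0]],"hand":[1,1,1,1,1]}' >/dev/null
python3 -m jog '{"delta_rot":[[0,0,-0.13],[0,0,-0.26],[0,0,-0.39],[0,0,-0.52],[0,0,-0.65]],"translation":[[0,0,0],[0,0,0],[0,0,0],[0,0,0],[0,0,0]],"hand":[1,1,1,1,1]}'>/dev/null
python3 -m jog '{"delta_rot":[[0,0,-0.13],[0,0,-0.26],[0,0,-0.36],[0,0,-0.36],[0,0,-0.36]],"translation":[[0,0,0],[0,0,0],[0,0,0],[0,0,0],[0,0,0]],"hand":[1,1,1,1,1]}'>/dev/null
python3 d.py s 2 222;python3 -c "
from h import *
snap('scene','s3',(190,110,490,360),2)"
```

```text
t: 16.85
ee_pos: [503.4, -194.1, 87.3]
orientation: [2.542, 1.844, 0.001]
ft_force: [-0.2, -0.3, 0.4]
width: 47.0
t: 17.35
ee_pos: [502.9, -194.0, 86.9]
orientation: [-2.543, -1.845, 0.0]
ft_force: [0.1, -0.5, -0.1]
width: 85.8
t 19.35 p [510.7  21.1 221.2] tool y yaw 1.3415 tz [-0.001  0.    -1.   ] w 87.8 F [ 0.  -0.4 -0.1] q [ 0.02  0.26  1.88  0.    1.   -1.32]
target [514.3, 90.4, 222.0] tool delta [12.2 68.3 -0.8] rotz -0.0013 tilt fix [-0.0002 -0.001  -0.    ]
```

View pics/s3.png

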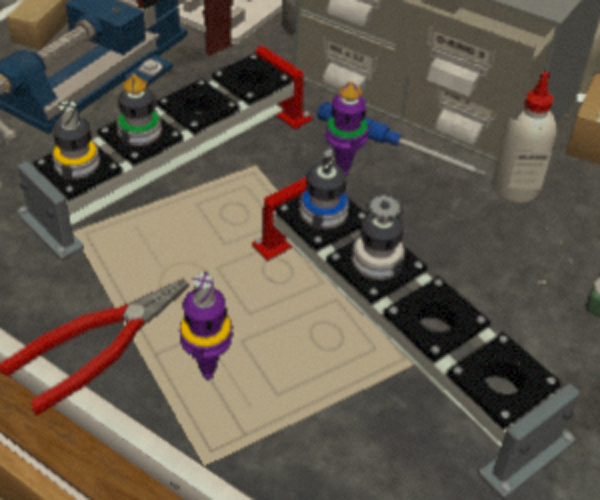

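The slot cutter is seated in pocket 2 at (378,250). Now the countersink.

```bash
python3 -m jog '{"delta_rot":[[0,0,0],[0,0,0],[0,0,0],[0,0,0],[0,0,0]],"translation":[[6,34,0],[12.2,68.3,0],[12.2,68.3,30],[12.2,68.3,70],[12.2,68.3,110]],"hand":[1,1,1,1,1]}'>/dev/null
python3 -m jog '{"delta_rot":[[0,0,0],[0,0,0],[0,0,0],[0,0,0]],"translation":[[0,0,19],[0,0,19],[0,0,19],[0,0,19]],"hand":[0.2,0.2,0.2,0.2]}'>/dev/null
python3 d.py s 2 87
```

```text
t 20.3 p [515.6  90.5  94.2] tool y yaw 1.3437 tz [ 0.002  0.    -1.   ] w 59.5 F [ 0.3 -0.4 -0.3] q [ 0.15  0.47  1.94 -0.    0.73 -1.19]
target [514.3, 90.4, 87.0] tool delta [ 1.3 -0.4  7.2] rotz 0.0009 tilt fix [0.0008 0.0021 0.    ]
```

```bash
python3 -m jog '{"delta_rot":[[0,0,0],[0,0,0],[0,0,0],[0,0,0],[0,0,0]],"translation":[[0.3,0,3],[0.3,0,6],[0.3,0,6],[0.3,0,6],[0.3,0,6]],"hand":[0.2,0.2,0.2,0.2,0.2]}'>/dev/null
python3 d.py s 2 87
```

```text
t 20.8 p [514.3  90.5  87. ] tool y yaw 1.3442 tz [ 0.  0. -1.] w 52.6 F [-0.3 -0.2 -0.8] q [ 0.15  0.48  1.94  0.    0.72 -1.19]
target [514.3, 90.4, 87.0] tool delta [-0.  -0.1  0. ] rotz 0.0014 tilt fix [0.0001 0.0002 0.    ]
```

```bash
python3 -m jog '{"delta_rot":[[0,0,0],[0,0,0],[0,0,0],[0,0,0],[0,0,0]],"translation":[[0,0,0],[0,0,0],[0,0,0],[0,0,0],[0,0,0]],"hand":[-1,-1,-1,-1,-1]}'
python3 -m jog '{"delta_rot":[[0,0,0],[0,0,0],[0,0,0],[0,0,0],[0,0,0]],"translation":[[0,0,-30],[0,0,-70],[0,0,-110],[0,0,-150],[0,0,-165]],"hand":[-1,-1,-1,-1,-1]}'
python3 -m jog '{"delta_rot":[[0,0,0],[0,0,0],[0,0,0],[0,0,0],[0,0,0]],"translation":[[-5,-40,0],[-11,-85,0],[-17,-130,0],[-23,-175,0],[-29,-220,0]],"hand":[-1,-1,-1,-1,-1]}'>/dev/null
python3 -m jog '{"delta_rot":[[0,0,0.13],[0,0,0.26],[0,0,0.39],[0,0,0.52],[0,0,0.65]],"translation":[[-5,-40,0],[-11,-85,0],[-18,-134,0],[-18,-134,0],[-18,-134,0]],"hand":[-1,-1,-1,-1,-1]}'>/dev/null
python3 -m jog '{"delta_rot":[[0,0,0.13],[0,0,0.26],[0,0,0.39],[0,0,0.52],[0,0,0.65]],"translation":[[0,0,0],[0,0,0],[0,0,0],[0,0,0],[0,0,0]],"hand":[-1,-1,-1,-1,-1]}'>/dev/null
python3 -m jog '{"delta_rot":[[0,0,0.13],[0,0,0.26],[0,0,0.36],[0,0,0.36],[0,0,0.36]],"translation":[[0,0,0],[0,0,0],[0,0,0],[0,0,0],[0,0,0]],"hand":[-1,-1,-1,-1,-1]}'>/dev/null
python3 d.py d 2 87
```

```text
t: 21.3
ee_pos: [514.3, 90.5, 86.9]
orientation: [0.355, 3.121, 0.0]
ft_force: [0.9, 0.3, 0.7]
width: 34.1
t: 21.8
ee_pos: [515.6, 90.6, 255.5]
orientation: [0.355, 3.117, 0.002]
ft_force: [0.7, 0.4, -3.2]
width: 34.6
t 23.8 p [ 480.1 -264.9  251.4] tool y yaw -0.313 tz [-0.001  0.    -1.   ] w 34.1 F [-0.4  0.5 -2.4] q [-0.53  0.28  1.77 -0.    1.09 -0.21]
target [479.7, -265.5, 87.0] tool delta [ -0.8  -0.  164.4] rotz 0.0038 tilt fix [-0.0011 -0.0002  0.    ]
```

```bash
python3 -m jog '{"delta_rot":[[0,0,0.003],[0,0,0.003],[0,0,0.003],[0,0,0.003],[0,0,0.003]],"translation":[[-0.7,0,30],[-0.7,0,60],[-0.7,0,90],[-0.7,0,120],[-0.7,0,145]],"hand":[-1,-1,-1,-1,-1]}'>/dev/null
python3 -m jog '{"delta_rot":[[0,0,0],[0,0,0],[0,0,0],[0,0,0],[0,0,0]],"translation":[[0,0,10],[0,0,12],[0,0,12],[0,0,12],[0,0,12]],"hand":[-1,-1,-1,-1,-1]}'>/dev/null
python3 d.py d 2 87
```

```text
t 24.8 p [ 481.1 -266.1   96.1] tool y yaw -0.3185 tz [ 0.002 -0.001 -1.   ] w 33.8 F [-0.6  0.5 -3.1] q [-0.53  0.49  1.88  0.    0.77 -0.21]
target [479.7, -265.5, 87.0] tool delta [ 0.2 -1.5  9.1] rotz -0.0017 tilt fix [ 0.0022  0.0005 -0.    ]
```

```bash
python3 -m jog '{"delta_rot":[[0,0,0],[0,0,0],[0,0,0],[0,0,0],[0,0,0]],"translation":[[0,-0.5,2],[0,-0.5,4],[0,-0.5,6.5],[0,-0.5,6.5],[0,-0.5,6.5]],"hand":[-1,-1,-1,-1,-1]}'>/dev/null
python3 d.py d 2 87
```

```text
t 25.3 p [ 479.7 -265.5   88.2] tool y yaw -0.3187 tz [-0.  0. -1.] w 34.3 F [ 0.3 -0.  -3.7] q [-0.53  0.51  1.88 -0.    0.75 -0.21]
target [479.7, -265.5, 87.0] tool delta [-0.  -0.   1.2] rotz -0.0019 tilt fix [-0.0004 -0.0001 -0.    ]
```

```bash
python3 -m jog '{"delta_rot":[[0,0,0],[0,0,0],[0,0,0],[0,0,0],[0,0,0]],"translation":[[0,0,0.8],[0,0,1.2],[0,0,1.2],[0,0,1.2],[0,0,1.2]],"hand":[-1,-1,-1,0.2,1]}'
python3 -m jog '{"delta_rot":[[0,0,0],[0,0,0],[0,0,0],[0,0,0],[0,0,0]],"translation":[[0,0,0],[0,0,0],[0,0,0],[0,0,0],[0,0,0]],"hand":[1,1,1,1,1]}'
python3 -m jog '{"delta_rot":[[0,0,0],[0,0,0],[0,0,0],[0,0,0],[0,0,0]],"translation":[[0,0,-20],[0,0,-60],[0,0,-100],[0,0,-135],[0,0,-135]],"hand":[1,1,1,1,1]}'>/dev/null
python3 -m jog '{"delta_rot":[[0,0,0],[0,0,0],[0,0,0],[0,0,0],[0,0,0]],"translation":[[35,-16,0],[76,-34,0],[117,-52,0],[158,-71,0],[199,-89,0]],"hand":[1,1,1,1,1]}' >/dev/null
python3 -m jog '{"delta_rot":[[0,0,-0.13],[0,0,-0.26],[0,0,-0.39],[0,0,-0.52],[0,0,-0.65]],"translation":[[40,-18,0],[80,-36,0],[120,-54,0],[143,-64,0],[143,-64,0]],"hand":[1,1,1,1,1]}' >/dev/null
python3 -m jog '{"delta_rot":[[0,0,-0.13],[0,0,-0.26],[0,0,-0.39],[0,0,-0.52],[0,0,-0.65]],"translation":[[0,0,0],[0,0,0],[0,0,0],[0,0,0],[0,0,0]],"hand":[1,1,1,1,1]}'>/dev/null
python3 -m jog '{"delta_rot":[[0,0,-0.13],[0,0,-0.26],[0,0,-0.36],[0,0,-0.36],[0,0,-0.36]],"translation":[[0,0,0],[0,0,0],[0,0,0],[0,0,0],[0,0,0]],"hand":[1,1,1,1,1]}'>/dev/null
python3 d.py s 3 87;python3 -c "
from h import *
snap('scene','s4',(190,110,490,360),2)"
```

```text
t: 25.8
ee_pos: [480.2, -265.8, 87.6]
orientation: [2.545, 1.84, 0.001]
ft_force: [0.3, -0.1, 0.3]
width: 47.0
t: 26.3
ee_pos: [479.8, -265.6, 87.2]
orientation: [2.546, 1.841, 0.0]
ft_force: [0.2, -0.7, -0.0]
width: 86.1
t 28.8 p [441.4 107.1 221.6] tool y yaw 1.3384 tz [-0.001 -0.    -1.   ] w 87.7 F [ 0.4 -1.   0. ] q [ 0.21  0.17  1.99  0.    0.98 -1.13]
target [441.2, 107.4, 87.0] tool delta [1.000e-01 3.000e-01 1.346e+02] rotz -0.0044 tilt fix [-0.0004 -0.0008  0.    ]
```

View pics/s4.png

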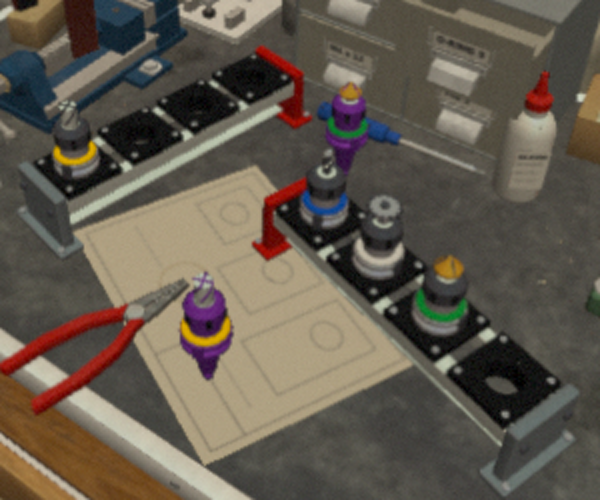

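The countersink is seated in pocket 3 at (440,305). Last is the end mill.

```bash
python3 -m jog '{"delta_rot":[[0,0,-0.004],[0,0,-0.004],[0,0,-0.004],[0,0,-0.004],[0,0,-0.004]],"translation":[[0,0.3,30],[0,0.3,60],[0,0.3,90],[0,0.3,115],[0,0.3,128]],"hand":[1,1,1,1,1]}'>/dev/null
python3 -m jog '{"delta_rot":[[0,0,0],[0,0,0],[0,0,0],[0,0,0]],"translation":[[0,0,3],[0,0,3],[0,0,3],[0,0,3]],"hand":[0.2,0.2,0.2,0.2]}'>/dev/null
python3 d.py s 3 87
```

```text
t 29.75 p [442.4 107.6  92. ] tool y yaw 1.345 tz [ 0.002  0.    -1.   ] w 59.1 F [-0.2 -0.4 -0.4] q [ 0.21  0.4   2.08  0.    0.66 -1.13]
target [441.2, 107.4, 87.0] tool delta [ 1.2 -0.5  5. ] rotz 0.0022 tilt fix [ 0.0007  0.0016 -0.    ]
```

```bash
python3 -m jog '{"delta_rot":[[0,0,0],[0,0,0],[0,0,0],[0,0,0],[0,0,0]],"translation":[[0,0,3],[0,0,4],[0,0,4],[0,0,4],[0,0,4]],"hand":[0.2,0.2,0.2,0.2,0.2]}'>/dev/null
python3 d.py s 3 87
```

```text
t 30.25 p [441.8 107.5  87.2] tool y yaw 1.3453 tz [ 0.  0. -1.] w 52.7 F [ 0.1 -0.4 -0. ] q [ 0.21  0.41  2.08 -0.    0.65 -1.13]
target [441.2, 107.4, 87.0] tool delta [ 0.6 -0.2  0.2] rotz 0.0025 tilt fix [ 0.      0.0001 -0.    ]
```

```bash
python3 -m jog '{"delta_rot":[[0,0,0],[0,0,0],[0,0,0],[0,0,0],[0,0,0]],"translation":[[0.4,0,0],[0.4,0,0],[0.4,0,0],[0.4,0,0],[0.4,0,0]],"hand":[-1,-1,-1,-1,-1]}'
python3 -m jog '{"delta_rot":[[0,0,0],[0,0,0],[0,0,0],[0,0,0],[0,0,0]],"translation":[[0,0,-30],[0,0,-70],[0,0,-110],[0,0,-150],[0,0,-165]],"hand":[-1,-1,-1,-1,-1]}'
python3 -m jog '{"delta_rot":[[0,0,0],[0,0,0],[0,0,0],[0,0,0],[0,0,0]],"translation":[[-10,-35,0],[-21,-76,0],[-32,-117,0],[-43,-158,0],[-53,-197,0]],"hand":[-1,-1,-1,-1,-1]}'>/dev/null
python3 -m jog '{"delta_rot":[[0,0,0.13],[0,0,0.26],[0,0,0.39],[0,0,0.52],[0,0,0.65]],"translation":[[-10,-39,0],[-21,-80,0],[-32,-121,0],[-43,-162,0],[-53,-198,0]],"hand":[-1,-1,-1,-1,-1]}'>/dev/null
python3 -m jog '{"delta_rot":[[0,0,0.13],[0,0,0.26],[0,0,0.39],[0,0,0.52],[0,0,0.65]],"translation":[[0,0,0],[0,0,0],[0,0,0],[0,0,0],[0,0,0]],"hand":[-1,-1,-1,-1,-1]}'>/dev/null
python3 -m jog '{"delta_rot":[[0,0,0.13],[0,0,0.26],[0,0,0.36],[0,0,0.36],[0,0,0.36]],"translation":[[0,0,0],[0,0,0],[0,0,0],[0,0,0],[0,0,0]],"hand":[-1,-1,-1,-1,-1]}'>/dev/null
python3 d.py d 3 87
```

```text
t: 30.75
ee_pos: [441.4, 107.6, 87.2]
orientation: [0.354, 3.122, 0.0]
ft_force: [0.1, 1.5, 0.4]
width: 34.0
t: 31.25
ee_pos: [442.5, 107.7, 255.4]
orientation: [0.353, 3.117, 0.002]
ft_force: [1.2, -0.7, -4.6]
width: 34.2
t 33.25 p [ 455.9 -300.9  251.5] tool y yaw -0.312 tz [-0.001  0.001 -1.   ] w 34.4 F [-0.2  0.2 -4.3] q [-0.61  0.27  1.78 -0.    1.09 -0.29]
target [456.3, -336.8, 87.0] tool delta [-34.1  11.7 164.5] rotz 0.0048 tilt fix [-0.0014 -0.0003  0.    ]
```

```bash
python3 -m jog '{"delta_rot":[[0,0,0.004],[0,0,0.004],[0,0,0.004],[0,0,0.004],[0,0,0.004]],"translation":[[-34,11.5,0],[-34,11.5,20],[-34,11.5,50],[-34,11.5,80],[-34,11.5,100]],"hand":[-1,-1,-1,-1,-1]}'>/dev/null
python3 -m jog '{"delta_rot":[[0,0,0],[0,0,0],[0,0,0],[0,0,0],[0,0,0]],"translation":[[0,0,25],[0,0,45],[0,0,57],[0,0,57],[0,0,57]],"hand":[-1,-1,-1,-1,-1]}'>/dev/null
python3 d.py d 3 87
```

```text
t 34.25 p [ 457.1 -337.3   95.5] tool y yaw -0.318 tz [ 0. -0. -1.] w 33.9 F [-0.6  0.6 -4.5] q [-0.66  0.52  1.84 -0.    0.79 -0.34]
target [456.3, -336.8, 87.0] tool delta [ 0.2 -0.9  8.5] rotz -0.0012 tilt fix [0.0003 0.0001 0.    ]
```

```bash
python3 -m jog '{"delta_rot":[[0,0,0],[0,0,0],[0,0,0],[0,0,0],[0,0,0]],"translation":[[0.2,-0.6,2],[0.2,-0.6,4],[0.2,-0.6,7],[0.2,-0.6,7],[0.2,-0.6,7]],"hand":[-1,-1,-1,-1,-1]}'>/dev/null
python3 d.py d 3 87
```

```text
t 34.75 p [ 456.3 -336.6   88.2] tool y yaw -0.3187 tz [-0. -0. -1.] w 34.3 F [ 0.2 -1.2 -4. ] q [-0.66  0.53  1.84 -0.    0.77 -0.34]
target [456.3, -336.8, 87.0] tool delta [-0.1  0.1  1.2] rotz -0.0019 tilt fix [-0.  0.  0.]
```

```bash
python3 -m jog '{"delta_rot":[[0,0,0],[0,0,0],[0,0,0],[0,0,0],[0,0,0]],"translation":[[0,0,0.8],[0,0,1.2],[0,0,1.2],[0,0,1.2],[0,0,1.2]],"hand":[-1,-1,-1,0.2,1]}'
python3 -m jog '{"delta_rot":[[0,0,0],[0,0,0],[0,0,0],[0,0,0],[0,0,0]],"translation":[[0,0,0],[0,0,0],[0,0,0],[0,0,0],[0,0,0]],"hand":[1,1,1,1,1]}'
python3 -m jog '{"delta_rot":[[0,0,0],[0,0,0],[0,0,0],[0,0,0],[0,0,0]],"translation":[[0,0,-20],[0,0,-60],[0,0,-100],[0,0,-145],[0,0,-180]],"hand":[1,1,1,1,1]}'>/dev/null
python3 -m jog '{"delta_rot":[[0,0,0],[0,0,0],[0,0,0],[0,0,0],[0,0,0]],"translation":[[-25,0,-20],[-50,0,-20],[-75,0,-20],[-75,0,-20],[-75,0,-20]],"hand":[1,1,1,1,1]}'
python3 -c "
from h import *
st()
snap('scene','s5',(190,110,490,360),2); snap('side','s6',(190,150,490,330),2.6); snap('wrist','w6')"
```

```text
t: 35.25
ee_pos: [456.7, -336.8, 87.2]
orientation: [2.545, 1.84, 0.001]
ft_force: [-0.2, -1.0, -0.7]
width: 46.9
t: 35.75
ee_pos: [456.3, -336.6, 86.9]
orientation: [-2.546, -1.841, -0.0]
ft_force: [-0.1, 0.1, 0.1]
width: 86.0
t: 36.75
ee_pos: [432.5, -407.8, 286.7]
orientation: [-2.546, -1.839, -0.0]
ft_force: [0.6, -0.5, 0.7]
width: 87.7
t 36.75 p [ 432.5 -407.8  286.7] tool y yaw -0.3199 tz [-0.     0.001 -1.   ] w 87.7 F [ 0.6 -0.5  0.7] q [-0.78  0.31  1.64  0.    1.19 -0.46]
```

View pics/s5.png

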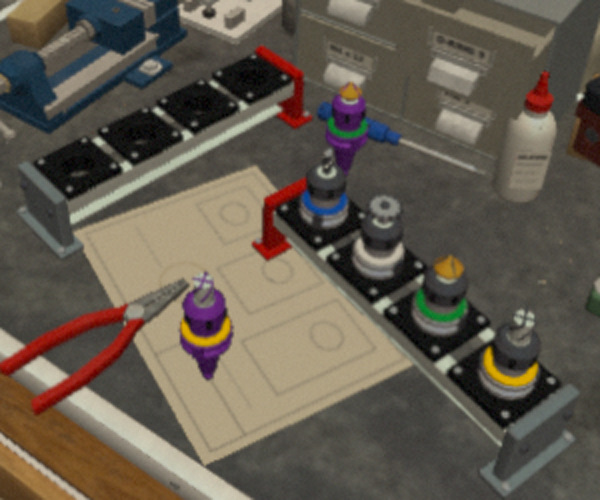

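View pics/s6.png

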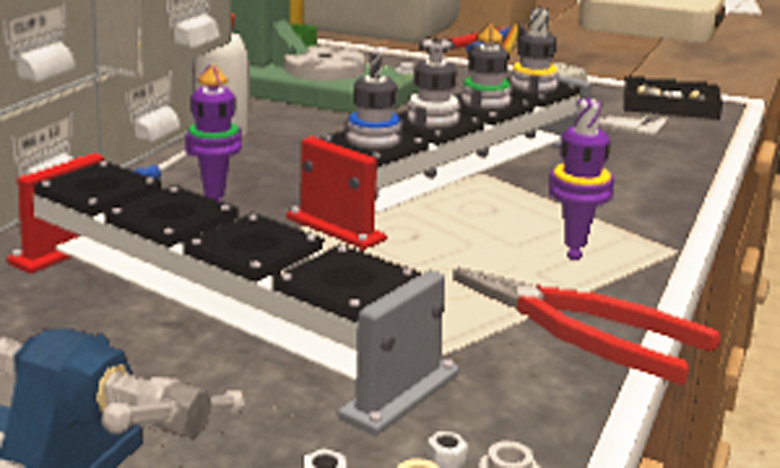

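View pics/w6.png

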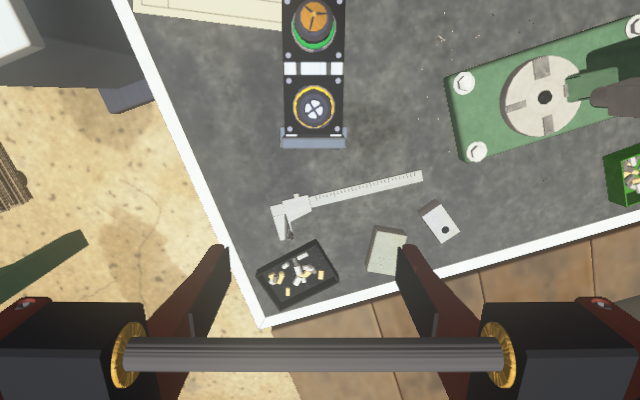

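All three views show the four holders upright and flush in the right order: blue, white, green, yellow from the red end. The left rack is empty, the purple decoys haven't moved, and the gripper is clear. Handing in.

```bash
python3 -c "
from workcell import ctrl
print(ctrl.close_job())"
```

```text
the job is handed in; nothing more can be done
None
```

All four holders are now in the right-hand rack with their numbers kept. From the red end they stand drill, slot cutter, countersink, end mill. I handed the job in at about 37 s of the 115 s allowed.

- **Seating:** each holder was lowered to within about 0.3 mm of its computed seating height. The wrist force went from carrying its weight (about 3–4 N) to about zero on release.
- **Final check:** the scene and side pictures show all four upright with flanges down. The wrist picture showed only the last two pockets, and agrees. The left rack is empty, the purple look-alikes are untouched, and the gripper is clear at z ≈ 287 mm.
- **Forces:** wrist force readings at the end of each move stayed within about 6 N. I did not see peaks between readings.
- **Disagreements:** two separate views of the left rack agreed to about 0.4 mm. Positions picked by eye on the visible parts of the right rack's holes differed from the screw fit by up to about 5 mm. I used the screw fit because the far rims were partly hidden in that view.

No check failed.

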